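# Seat the line laser on its three-ball levelling base

### The job

We are setting out the shelf above the washer: lift the line laser and seat it on its levelling base, turned so that the three balls sit in the three grooves under its foot plate. Press it down gently until both spring catches have passed over its side edges and pull it fully home on the balls, then let go; never lean hard on it, keep it upright, and leave the other things on the worktop where they are.

Things in the scene. Friction and masses are not known exactly. Their poses are not given: they have to be found in the camera images.
- laser: Line laser, 0.55 kg give or take. Origin: centre of the undersides of its 3 feet; z up, x towards its window and the narrow tongue of its plate. Feet z 0-10 mm, foot plate z 10-20 mm: wide part x -46 to 26, y +-53 (full-round side edges, radius 5), tongue x 26 to 64, y +-18. Housing to grip: x -48 to 36, y +-29 (58 mm wide; rubber corners to +-29.7), z 28-86.
- laser_edge_l (a point): Axis of the plate's round left (+y) edge, laser x -5, y 48, z 15 mm. A sprung roller (12 mm thick, 50 mm long, its loop 68 mm out) rides over it: it meets the edge about 11 mm above the seat, both catches together take 12 to 22 N of push, which fades as the rollers pass the edge's middle; over the last 1.5 mm or so they pull down with some 4 N.
- laser_edge_r (a point): Axis of the plate's round right (-y) edge, laser x -5, y -48, z 15 mm; the right catch, alike, rides over it. The catches' loops end 28 mm above the seated laser's origin. The contact forces on balls and rollers, added up, must stay below 100 N (a push of some 35 N once it sits on the balls; a fall or knock counts too).
- level_base: Levelling base, fixed. Origin: underside centre, z up. Its head plate, on 3 foot screws, carries 3 steel balls (12 mm) at x,y = (50,0), (-32,31), (-32,-31) mm and the 2 catches; the laser's V-groove feet have the same x,y, so seated its origin and axes line up with the base's. Seated, the laser's origin is 56 to 76 mm above this one, as the head was left: NOT measured, to be felt.
- screwdriver: Screwdriver lying on the worktop between laser and base, 190 mm long, along its x. Origin: its middle, on the worktop. Leave alone.
- spirit_level: Short aluminium spirit level lying flat, 50 x 240 x 24 mm, long along its y. Origin: centre of the underside. Leave alone.
- tape_measure: Pocket tape measure, a case 66 x 36 x 62 mm, standing. Origin: centre of the underside. Leave alone.
- detergent: White detergent jug with a handle and a blue cap, 70 x 110 x 218 mm. Origin: centre of the underside. Leave alone.
- bleach: Round white bottle with a blue cap, 84 mm across, 210 mm tall. Origin: centre of the underside. Leave alone.
- plug_jar: Small clear jar of wall plugs, 64 mm across, 75 mm tall. Origin: centre of the underside. Leave alone.
- spanner: Steel spanner lying flat, 200 mm long. Origin: its middle, on the worktop. Leave alone.

How it is judged (in metres and radians):
At the end, for the whole second after the job is handed in: The laser stands released and at rest on its levelling base: centred within 2 mm, turned and tilted within 0.03 rad of it, resting on all three balls, with both catch rollers bearing on its side edges (horizontal distance between laser and level_base below 0.002 m and angle between the x axis of laser and the x axis of level_base, either way round below 0.03 rad and angle between the z axis of laser and the z axis of level_base, either way round below 0.03 rad and contact force between laser and base_head_c5 above 0.3 N and contact force between laser and base_head_c9 above 0.3 N and contact force between laser and base_head_c13 above 0.3 N and contact force between laser and catch_l_roller_c0 above 2 N and contact force between laser and catch_r_roller_c0 above 2 N and linear speed of laser below 0.01 m/s and angular speed of laser below 0.1 rad/s); the robot touches nothing.
It fails at once if the laser is pressed or dropped onto its base so hard that the contact forces on balls and catches add up to more than 100 N (contact force between laser and level_base above 100 N).
It fails at once if the laser is tipped by more than 0.35 rad (angle between laser's own z axis and vertical above 0.35 rad).
It fails at once if another thing on the worktop is moved by more than 15 mm (distance of any of screwdriver, spirit_level, tape_measure, detergent, bleach, plug_jar, spanner from where it was at the start of the episode above 0.015 m).
It also fails if it takes over 56 s, if anything falls off the work surface, if the arm or the gripper's body presses on something with over 40 N, if the wrist force passes 120 N, or if a joint passes its speed limit or range.

### The arm

A 7-joint arm with a two-finger parallel gripper is mounted at the origin on the work surface. World frame = base frame: x ahead of the robot, y to its left, z up, the work surface at z = 0. Lengths are in mm, angles in rad, forces in N, time in s.
With the tool pointing down it reaches from about 425 to 925 mm from the base axis. Payload 6.8 kg.
Tool frame: the origin (TCP) lies on the centre line of the jaws, within the pads' length; the fingertips stand 14 mm ahead of it and the grasp point (between the pads) lies 5 mm behind it (nose_length is the distance from the TCP to the fingertips, in mm); z points along the fingers, y is the line along which they close (so a half turn about z gives the same grasp; the last joint's range is limited). The gripper opens to 85 mm and grips with 20 to 120 N. Pads are 22 mm wide; open, the fingers measure 114 mm over their backs; the gripper's body (76 mm by 85 mm) begins 54 mm behind the grasp point. The pads swing forward as they close: fully open they stand 13 mm farther back than shut.
Start: joints at [1.027, 0.477, 0.022, 1.555, -0.011, 1.109, -0.083], TCP at [284.952, -611.922, 245.308] pointing down, gripper open.
Joint ranges: [-2.96, 2.96], [-0.34, 2.1], [-1.41, 1.46], [0.24, 2.44], [-1.37, 4.51], [0.17, 1.92], [-2.96, 2.96]. Speed limits (rad/s): [2.39, 2.39, 3.14, 3.14, 3.14, 3.14, 3.14].

### API

Orientations are given as a unit quaternion [x, y, z, w].
In Python, from workcell import * gives the robot as it stands. Calls block until the motion is done:
- reach(position, orientation): joint-space move of the TCP to a pose.
- servo_line(position, rotation=None, speed=150): straight line of the TCP; rotation=None keeps the orientation; speed is the mean speed in mm/s.
- movej(angles): joint-space move.
- let_go() and gripper_close(f_grip=None): open the fingers fully, or close them until they stop; f_grip is the grip in N (None keeps the last).
- dwell(seconds).
- inverse_kinematics(position, orientation): joint angles nearest the present ones, or None.
- state(): the state.
- grab_frame(name): name is "scene" or "top"; returns a dict with "img" (384x512x3 uint8, red, green, blue), "intrinsics" (3x3 intrinsics, pixels), "k1" (the pictures are not rectified: a ray, as slopes to the right and down, at radius r is drawn at 1 + k1 r^2 times it, then the intrinsics apply), "R" (3x3) and "t" (3): a world point X has camera coordinates R X + t. Camera axes: x right, y down, z forward; pixel columns grow to the right and rows downward; lengths in mm; the calibration is good to about 2 mm. A picture is of the moment at which its call begins. There is no depth.
A pose or a line that the arm cannot do raises IKError and nothing moves.
- sign_off(): hands the job in; it is judged then, once.
The state is a dict: "t": time; "qpos": joint angles; "joint_vel": joint speeds; "tau": joint torques, N m; "tool_pos": TCP position; "eef_rot": TCP orientation; "ft_force": force on the tool from outside, world axes, zero at the start; "wrist_torque": the same for the moment, N m; "grip_width": finger opening in mm; "grip_force": force on a finger pad.
Only numpy, scipy, OpenCV 4.12 (cv2) and the standard library are available. Lean on these libraries where they do the work, as an engineer would, in place of code of your own. Each camera call takes 0.05 s, during which the arm holds its last target. There are 200 camera calls.

## Working session

There is one attempt and no reset: what is moved stays moved. The work goes in short steps, each a Python script; the robot and the scene stay as the last script left them, time stands still between calls to the robot, and variables do not carry over. Pictures are saved under pics/ and viewed, at most 10 in all, crops included, and the job is handed in when it is done.

```bash
mkdir -p pics; cat > h.py <<'E'
from workcell import *
import numpy as np, cv2
def save(name,fn,crop=None,scale=1):
    f=grab_frame(name); im=f["img"][:,:,::-1]
    np.savez("pics/"+fn+".npz",**{k:np.array(v) for k,v in f.items()})
    if crop: im=im[crop[1]:crop[3],crop[0]:crop[2]]
    cv2.imwrite("pics/"+fn+".png",cv2.resize(im,None,fx=scale,fy=scale,interpolation=cv2.INTER_CUBIC))
    return f
def und(f,px):
    K=f["intrinsics"]; k=float(f["k1"]); d=np.array([(px[0]-K[0,2])/K[0,0],(px[1]-K[1,2])/K[1,1]]); s=d.copy()
    for _ in range(30): s=d/(1+k*(s@s))
    return s
def onz(f,px,z):
    s=und(f,px); r=f["R"].T@np.array([s[0],s[1],1.]); c=-f["R"].T@f["t"]
    return c+r*(z-c[2])/r[2]
def proj(f,X):
    c=f["R"]@np.asarray(X,float)+f["t"]; s=c[:2]/c[2]; s=s*(1+float(f["k1"])*(s@s)); K=f["intrinsics"]
    return np.array([K[0,0]*s[0]+K[0,2],K[1,1]*s[1]+K[1,2]])
E
python3 - <<'E'
from h import *
for n in("top","scene"):
    f=save(n,n,scale=1.5); print(n,f["intrinsics"].tolist(),f["k1"],(-f["R"].T@f["t"]).round(),f["R"].round(3).tolist())
s=state();print(s)
E
```

```text
top [[385.60850475879965, 0.0, 255.53430009110187], [0.0, 385.60850475879965, 190.24402035581053], [0.0, 0.0, 1.0]] 0.03656826998558507 [ 462.   -9. 1300.] [[-0.012, -1.0, -0.017], [-0.997, 0.013, -0.072], [0.072, 0.016, -0.997]]
scene [[406.44868644159624, 0.0, 256.394270262659], [0.0, 406.44868644159624, 189.04915332113728], [0.0, 0.0, 1.0]] -0.10402770882426889 [ 996. -591.  831.] [[0.819, 0.574, -0.012], [0.407, -0.595, -0.692], [-0.405, 0.562, -0.721]]
{'t': 0.1, 'qpos': array([ 1.02693415,  0.47774345,  0.02231998,  1.55632113, -0.01150686,
        1.10927962, -0.08310676]), 'joint_vel': array([-0.00208398, -0.00082726, -0.00143372, -0.00289299, -0.00028088,
       -0.00175134, -0.00156553]), 'tau': array([ 4.71331441e-03, -5.97765219e+01,  1.61397893e+00, -2.81957066e+01,
        1.28522908e-02,  4.96644789e-03,  2.77838825e-05]), 'tool_pos': array([ 284.71865499, -611.47133037,  244.418307  ]), 'eef_rot': array([ 9.76354030e-01,  2.16176200e-01, -2.24875102e-04, -7.80176892e-04]), 'ft_force': array([0.15379815, 0.13543205, 0.45083041]), 'wrist_torque': array([ 0.01765558, -0.00384649, -0.06331863]), 'grip_force': 0.0, 'grip_width': 85.48401982275064}
```

View pics/top.png

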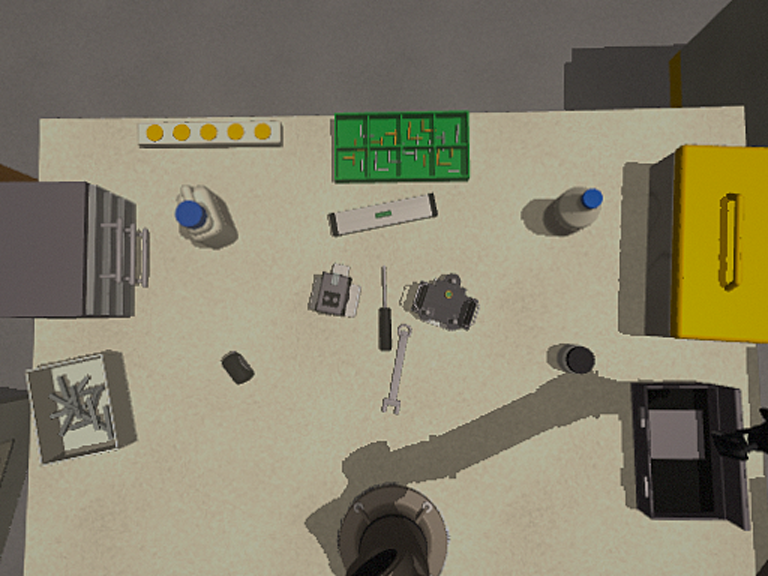

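View pics/scene.png

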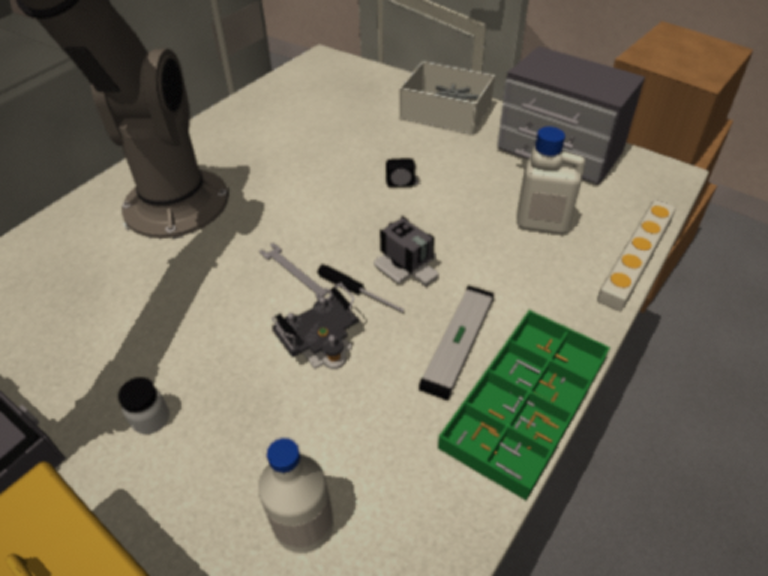

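The top view shows the laser at about (222,195) in native pixels with its tongue facing away from the robot. The base is at about (295,200), with the screwdriver between them. I'll enlarge both views.

```bash
python3 - <<'E'
import cv2
a=cv2.imread("pics/top.png"); 
import numpy as np
t=np.load("pics/top.npz")["img"][:,:,::-1]; s=np.load("pics/scene.npz")["img"][:,:,::-1]
cv2.imwrite("pics/tc.png",cv2.resize(t[165:235,198:328],None,fx=6,fy=6,interpolation=cv2.INTER_CUBIC))
cv2.imwrite("pics/sc.png",cv2.resize(s[140:250,170:300],None,fx=5.4,fy=5.4,interpolation=cv2.INTER_CUBIC))
E
```

```text
(no output)
```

View pics/tc.png

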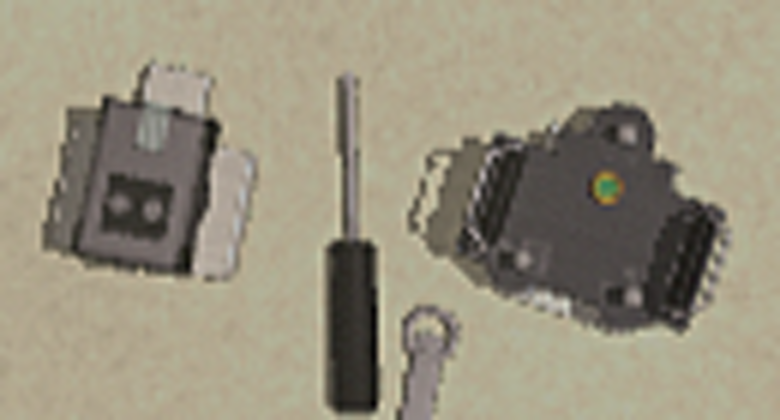

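View pics/sc.png

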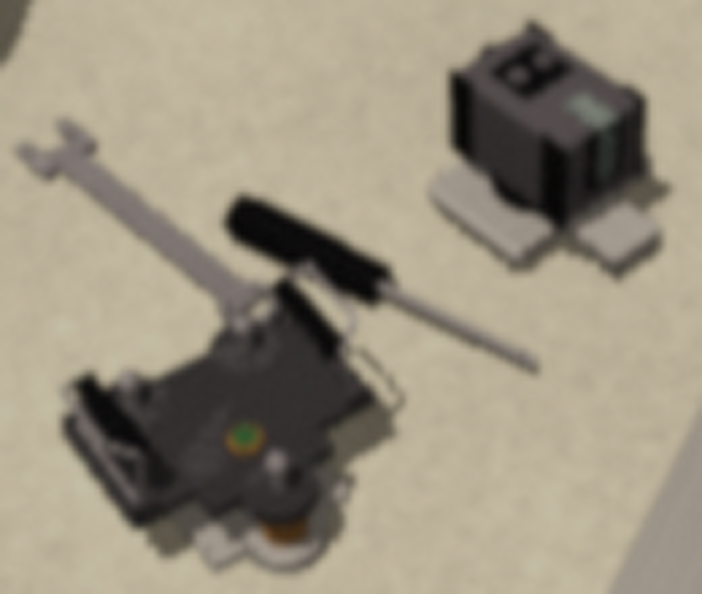

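Rough pixel readings from the enlarged crops:
- **Top crop:** balls at (627,132), (523,260) and (632,297). Housing corners at (105,97), (218,122), (190,272) and (77,260).
- **Scene crop:** balls at (277,460), (240,325) and (130,385). The housing top and tongue corners are also readable.

I'll fit both poses from these.

```bash
cat >> h.py <<'E'
from scipy.optimize import least_squares
from scipy.spatial.transform import Rotation as Ro
def fit(obs,x0,freez=True):  # obs: list of (frame, px, model pt); params x,y,yaw,z
    def res(p,full=False):
        c,s=np.cos(p[2]),np.sin(p[2]); z=p[3] if freez else 0
        return np.concatenate([proj(f,[p[0]+c*m[0]-s*m[1],p[1]+s*m[0]+c*m[1],z+m[2]])-px for f,px,m in obs])
    r=least_squares(res,x0[:4 if freez else 3],x_scale=[10,10,.1,10][:4 if freez else 3],loss="soft_l1"); return r.x,res(r.x).reshape(-1,2).round(1)
def nat(px,sc,off): return (np.array(px)+.5)/sc-.5+np.array(off)
def tool(yaw): return (Ro.from_euler("z",yaw)*Ro.from_quat([1,0,0,0])).as_quat()
E
cat > m1.py <<'E'
from h import *
T=np.load("pics/top.npz");T={k:T[k] for k in T}; S=np.load("pics/scene.npz");S={k:S[k] for k in S}
t=lambda *p:nat(p,6,(198,165)); s=lambda *p:nat(p,5.4,(170,140))
B=[(50,0,0),(-32,31,0),(-32,-31,0)]
bt=[t(627,132),t(523,260),t(632,297)]; bs=[s(277,460),s(240,325),s(130,385)]
ob=[(T,a,b) for a,b in zip(bt,B)]+[(S,a,b) for a,b in zip(bs,B)]
L=[(T,t(105,97),(36,29,86)),(T,t(218,122),(36,-29,86)),(T,t(190,272),(-48,-29,86)),(T,t(77,260),(-48,29,86)),
(T,t(148,63),(64,18,20)),(T,t(212,75),(64,-18,20)),
(S,s(455,72),(-48,-29,86)),(S,s(560,140),(36,-29,86)),(S,s(642,95),(36,29,86)),(S,s(530,25),(-48,29,86)),(S,s(617,262),(64,-18,20)),(S,s(660,230),(64,18,20))]
for n,o,px in(("base",ob,t(580,215)),("laser",L,t(150,190))):
    g=onz(T,px,50)
    for fz in(True,False) if n=="laser" else (True,): print(n,*fit(o,[g[0],g[1],0,50],fz))
    if n=="laser":
        for w in(T,S): print(fit([q for q in o if q[0] is w],[g[0],g[1],0,0],False)[0])
E
python3 m1.py
```

```text
base [ 5.13854518e+02 -1.21791516e+02 -3.32415678e-01  5.91019967e+01] [[-0.4  0. ]
 [-0.2 -0.2]
 [ 0.1 -0.2]
 [ 0.   0.6]
 [-0.  -0.1]
 [-0.5 -0.4]]
laser [ 5.40215006e+02  1.15810659e+02 -1.93038618e-01  4.25112200e-01] [[ 0.1  0. ]
 [-0.7 -0.9]
 [-1.   0.3]
 [-0.2 -1. ]
 [ 0.1 -0.1]
 [ 0.1 -0.1]
 [-1.8  0. ]
 [ 0.4  2.2]
 [-0.   0.3]
 [-0.9 -0.7]
 [-0.6 -0. ]
 [ 0.2 -0.6]]
laser [ 5.40147417e+02  1.15978760e+02 -1.93297974e-01] [[ 0.1  0. ]
 [-0.8 -0.9]
 [-1.   0.3]
 [-0.3 -1. ]
 [ 0.1 -0. ]
 [ 0.  -0.1]
 [-1.8  0.1]
 [ 0.4  2.2]
 [-0.   0.4]
 [-0.9 -0.6]
 [-0.6  0. ]
 [ 0.2 -0.5]]
[ 5.39245163e+02  1.14742145e+02 -1.74942697e-01]
[ 5.40739950e+02  1.17541413e+02 -2.15365108e-01]
```

```bash
python3 - <<'E'
from h import *
L=np.array([540.1,115.9]); yaw=-0.193
p=L+5*np.array([-np.cos(yaw),-np.sin(yaw)])
for k in(0,np.pi,-np.pi):
    q=inverse_kinematics([*p,200],tool(yaw+k)); q2=inverse_kinematics([510,-120,160],tool(-0.332+k)); print(k,q,q2)
reach([*p,200],tool(yaw)); print(state()["t"])
servo_line([*p,52],speed=120); s=state(); print(s["t"],s["tool_pos"],s["ft_force"])
gripper_close(90); s=state(); print(s["t"],s["grip_width"],s["grip_force"],s["tool_pos"],s["ft_force"],s["wrist_torque"])
servo_line([*p,180],speed=100);dwell(.2); s=state(); print(s["t"],s["grip_width"],s["tool_pos"],s["ft_force"],s["wrist_torque"],s["qpos"])
E
```

```text
0 [ 0.0819625   0.36453726 -0.50698773  1.880514    0.2144378   0.95009802
 -2.28649209] [ 0.18719092  0.33736363 -0.09084426  1.99177118  0.04130698  0.81417236
 -1.82971919]
3.141592653589793 [ 0.33065828  0.44292985 -0.83753707  1.86516003  0.38697064  1.00433801
  0.70625885] [ 0.61142895  0.40065778 -0.61244573  1.9637402   0.2986019   0.86663169
  1.07931872]
-3.141592653589793 [ 0.33065828  0.44292985 -0.83753707  1.86516003  0.38697064  1.00433801
  0.70625885] [ 0.61142895  0.40065778 -0.61244573  1.9637402   0.2986019   0.86663169
  1.07931872]
2.825
4.2083 [535.76516301 117.03300764  52.73087733] [ 0.05594951 -0.24207661  1.27639383]
4.5833 56.850339237903626 94.95603919029236 [536.26977899 118.33608359  53.34909445] [-1.01614697  2.86397343  6.49188303] [ 0.43364087  0.10886209 -0.14573765]
6.2167 57.322402429720185 [534.93960131 116.83317858 179.53415121] [-1.04759174  0.09213493 -5.72609723] [ 0.0243022  -0.03026351 -0.03144898] [ 0.07585258  0.38991625 -0.50241985  1.89904327  0.23350184  0.91106605
 -2.30288648]
```

Laser is gripped and lifted. Next I'll hover over the base and measure the laser relative to the base in one picture pair.

```bash
python3 - <<'E'
from h import *
yb=-0.3324; B=np.array([513.85,-121.8]); p=B-5*np.array([np.cos(yb),np.sin(yb)])
servo_line([*p,180],tool(yb),speed=120); dwell(.4)
s=state(); print(s["t"],s["tool_pos"],Ro.from_quat(s["eef_rot"]).as_matrix().round(4).tolist(),s["ft_force"],s["wrist_torque"])
f=save("top","top2",(250,150,340,225),6); print(proj(f,[*B,130]))
f=save("scene","sc2",(160,120,280,260),4.2)
E
```

```text
8.75 [ 509.12129292 -120.10034492  180.00970747] [[0.9453, -0.3262, -0.0], [-0.3262, -0.9453, 0.0], [-0.0, 0.0, -1.0]] [ 0.33383923 -0.16271631 -5.53224815] [-0.05231205  0.00117907  0.00906002]
[298.97540339 200.32119501]
```

View pics/top2.png

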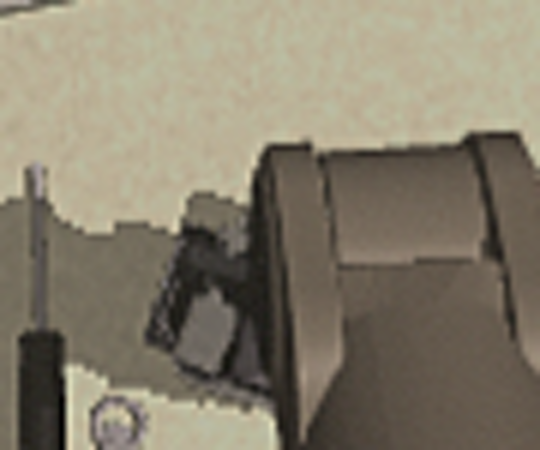

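View pics/sc2.png

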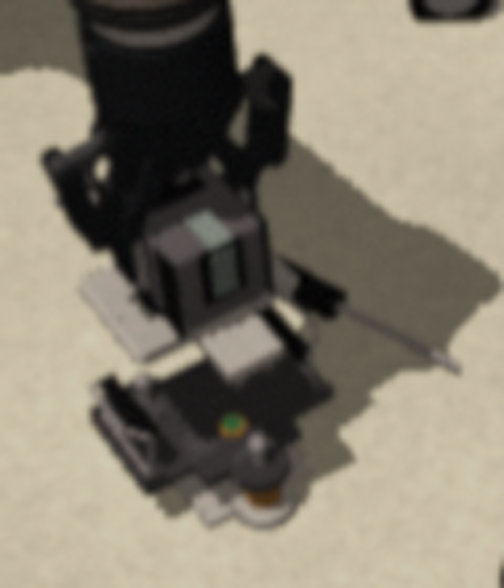

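The scene crop shows the tongue's front top corners near (237,372) and (283,346), and the right wing's front corner near (147,357). The base's front ball is at (257,443) and its right rear ball at (143,384). The arm hides the top view. I'll fit the pose in hand from the scene view alone.

```bash
python3 - <<'E'
from h import *
S=np.load("pics/sc2.npz");S={k:S[k] for k in S}; s=lambda *p:nat(p,4.2,(160,120))
z=126.7
L=[(237,370,64,-18,20),(283,346,64,18,20),(237,382,64,-18,10),(184,236,36,-29,86),(268,207,36,29,86),(184,333,36,-29,28),(202,337,27,-18,20)]
L=[(S,s(a,b),(x,y,w+z)) for a,b,x,y,w in L]
print(fit(L,[514,-122,-.33],False)); print(fit(L,[514,-122,-.33,0]))
B=[(S,s(257,443),(50,0,59.1)),(S,s(143,384),(-32,-31,59.1))]
print(fit(B,[514,-122,-.33],False))
# where expected pose would appear
c,q=np.cos(-.3324),np.sin(-.3324)
for f,px,m in L: print(((proj(S,[513.85+c*m[0]-q*m[1],-121.8+q*m[0]+c*m[1],m[2]])-[160,120]+.5)*4.2-.5).round(),end=" ")
import cv2
im=cv2.resize(S["img"][185:235,175:240][:,:,::-1],None,fx=10,fy=10,interpolation=cv2.INTER_CUBIC)
cv2.imwrite("pics/sc2b.png",im)
E
```

```text
(array([ 5.13165033e+02, -1.18389816e+02, -3.23589920e-01]), array([[-0.5, -0.4],
       [ 1.8, -1.8],
       [-0.2, -0.3],
       [-1.8,  5.8],
       [ 0.7,  1.5],
       [ 1. ,  0.8],
       [-0.8, -2.2]]))
(array([ 5.27838205e+02, -1.32676650e+02, -3.31314178e-01,  2.24564361e+01]), array([[-0.5, -0.2],
       [ 2.4, -1.8],
       [-0.1, -0. ],
       [-2.2,  5. ],
       [ 1.2,  0.5],
       [ 0.7,  0.7],
       [-1. , -2.4]]))
(array([ 5.14470881e+02, -1.21821245e+02, -3.29607050e-01]), array([[ 0.4,  0.3],
       [-0.4, -0.4]]))
[231. 373.] [287. 343.] [232. 385.] [172. 265.] [268. 218.] [184. 341.] [195. 332.]
```

View pics/sc2b.png

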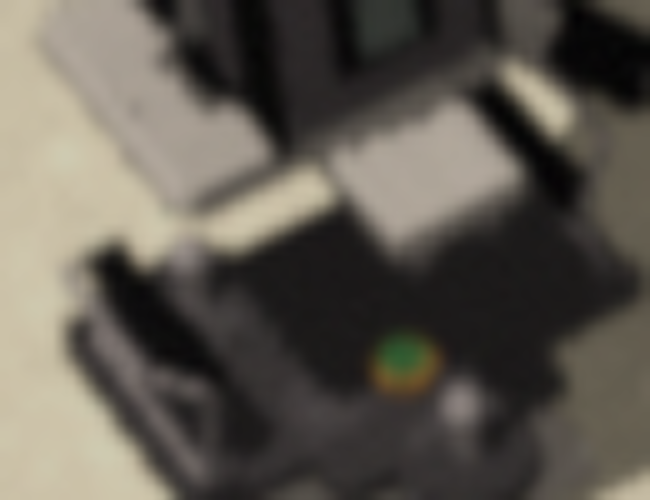

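The tongue corners are within about 1 px of where they should be, so alignment is good to roughly 1–2 mm. I'll start a guarded descent with force feedback.

```bash
cat >> h.py <<'E'
YB=-0.3324; RB=np.array([[np.cos(YB),-np.sin(YB)],[np.sin(YB),np.cos(YB)]]); B0=np.array([513.85,-121.87])
F0=np.array([0.334,-0.163,-5.53])
def rd():
    s=state(); d=s["ft_force"]-F0; w=s["wrist_torque"]
    return s["t"],RB.T@(s["tool_pos"][:2]-B0),s["tool_pos"][2],RB.T@d[:2],d[2],RB.T@w[:2],w[2]
def show(): 
    r=rd(); print("t%.2f xy %s z %.2f | Fxy %s Fz %.1f | M %s %.2f"%(r[0],r[1].round(2),r[2],r[3].round(1),r[4],r[5].round(2),r[6]),flush=True); return r
def go(z,off=(-5,0),speed=20,yaw=0):
    servo_line([*(B0+RB@np.array(off)),z],tool(YB+yaw),speed=speed)
E
python3 - <<'E'
from h import *
go(145,speed=40); dwell(.1); show()
for z in np.arange(143,107,-1.):
    go(z,speed=12); dwell(.1); r=rd()
    if abs(r[4])>1.5: show()
    if r[4]>9 or np.hypot(*r[3])>6: break
E
```

```text
t9.97 xy [-4.77  0.06] z 145.33 | Fxy [-0.2  0.3] Fz -0.4 | M [-0.02 -0.04] 0.04
t17.74 xy [-4.27  0.5 ] z 122.50 | Fxy [-1.5  1.7] Fz 5.9 | M [ 0.02 -0.9 ] -0.02
t18.09 xy [-4.32  0.72] z 121.70 | Fxy [-1.2  3.6] Fz 10.7 | M [ 0.38 -0.27] -0.06
```

Roller contact is at TCP z of about 122.8, so the seat should be around 111.5. The force is pushing towards +y, which matches the slight -y offset seen in the image. I'll shift +1 mm in y and continue.

```bash
python3 - <<'E'
from h import *
go(121.5,(-5,1.2),10); dwell(.15); show()
for z in np.arange(120.5,108,-1.):
    go(z,(-5,1.2),speed=12); dwell(.1); r=show()
    if r[4]>24 or np.hypot(*r[3])>8: break
E
```

```text
t18.52 xy [-4.53  1.08] z 121.77 | Fxy [0.8 0.8] Fz 9.6 | M [0.41 0.42] -0.04
t18.88 xy [-4.45  1.1 ] z 121.02 | Fxy [-1.4  0.9] Fz 14.4 | M [ 0.09 -0.23] -0.03
t19.23 xy [-4.46  1.1 ] z 120.01 | Fxy [-1.5  0.5] Fz 14.2 | M [ 0.02 -0.6 ] -0.11
t19.57 xy [-4.48  1.09] z 118.88 | Fxy [-0.3  0.6] Fz 12.3 | M [ 0.17 -0.58] -0.17
t19.93 xy [-4.55  1.07] z 117.63 | Fxy [0.8 1.6] Fz 10.8 | M [ 0.03 -1.09] -0.11
t20.27 xy [-5.09  1.  ] z 116.26 | Fxy [1.2 1.4] Fz 8.2 | M [ 0.04 -0.72] -0.52
t20.62 xy [-5.12  1.04] z 115.16 | Fxy [2. 1.] Fz 4.6 | M [ 0.03 -1.06] -0.55
t20.98 xy [-5.14  1.03] z 114.20 | Fxy [3.  1.1] Fz 2.7 | M [-0.01 -1.14] -0.51
t21.32 xy [-5.18  1.09] z 113.22 | Fxy [3.7 0.2] Fz -1.1 | M [ 0.35 -0.05] -0.38
t21.68 xy [-5.19  1.07] z 112.18 | Fxy [4.2 0.5] Fz -2.9 | M [-0.07 -1.12] -0.40
t22.02 xy [-5.32  1.12] z 111.27 | Fxy [ 4.7 -0.3] Fz -3.4 | M [0.25 0.19] 0.11
t22.38 xy [-5.12  1.22] z 110.78 | Fxy [0.4 0.2] Fz 5.9 | M [-0.05 -0.28] -0.31
t22.73 xy [-5.04  1.43] z 110.37 | Fxy [-5.2  0.4] Fz 13.9 | M [-0.1   0.18] -0.49
t23.07 xy [-4.84  1.67] z 110.05 | Fxy [-5.9 -0.3] Fz 19.2 | M [-0.    0.89] -0.60
```

It snapped home: -3.4 N of pull, then a firm rise on the balls. I'll ease off, release and retreat.

```bash
python3 - <<'E'
from h import *
go(110.3,(-5,1.2),10); dwell(.15); show()
let_go(); dwell(.3); show()
go(130,(-5,1.2),40); go(240,(-5,1.2),150); show()
q=state()["qpos"].copy(); q[0]+=0.9; movej(q); show()
f=save("top","top3"); g=save("scene","sc3")
a=cv2.resize(f["img"][165:235,255:325][:,:,::-1],(400,400),interpolation=cv2.INTER_CUBIC)
b=cv2.resize(g["img"][165:250,175:260][:,:,::-1],(400,400),interpolation=cv2.INTER_CUBIC)
cv2.imwrite("pics/end.png",np.hstack([a,b]))
B=[(64,18,20),(64,-18,20),(36,29,86),(36,-29,86),(-48,-29,86),(-48,29,86)]
for zz in(57.5,):
  for m in B:
    X=[*(B0+RB@np.array(m[:2])),zz+m[2]]
    print(m,((proj(f,X)-[255,165]+.5)*400/70).round(),((proj(g,X)-[175,165]+.5)*400/85+[400,0]).round())
E
```

```text
t23.56 xy [-4.95  1.32] z 110.49 | Fxy [-1.6  0.3] Fz 10.1 | M [0.23 0.58] -0.37
t24.26 xy [-4.99  1.2 ] z 110.29 | Fxy [ 0.  -0.3] Fz 6.0 | M [0.02 0.04] -0.07
t25.78 xy [-5.59  1.03] z 239.13 | Fxy [-0.7 -0.9] Fz 5.6 | M [ 0.   -0.01] -0.03
t27.45 xy [-159.3  -425.34] z 239.14 | Fxy [-0.4  0.3] Fz 6.3 | M [-0.03 -0.01] -0.00
(64, 18, 20) [250.  90.] [660. 265.]
(64, -18, 20) [312. 110.] [600. 298.]
(36, 29, 86) [225. 121.] [640. 134.]
(36, -29, 86) [331. 156.] [539. 186.]
(-48, -29, 86) [281. 308.] [455.  87.]
(-48, 29, 86) [176. 273.] [552.  40.]
```

View pics/end.png

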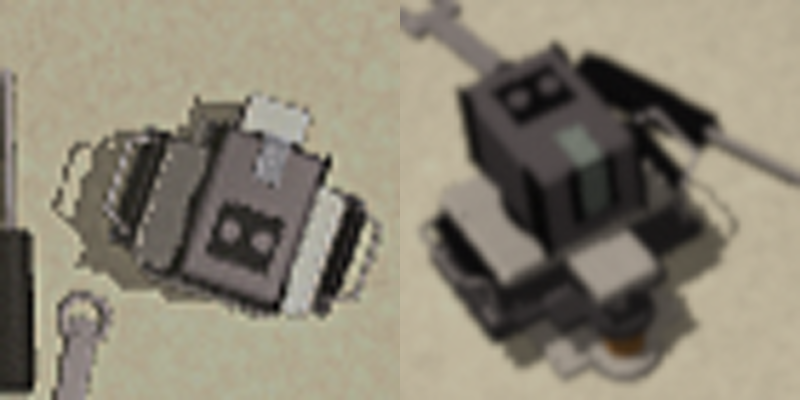

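The final picture shows the laser upright on the base. Its tongue corners are at (248,93) and (310,112), against predictions of (250,90) and (312,110). Both rollers lie on the side edges and nothing else has moved.

```bash
python3 -c "
from h import *
dwell(.5); print(sign_off())"
```

```text
the job is handed in; nothing more can be done
None
```

The laser is on its levelling base with both catches over its side edges, released and handed in at about 28 s; the push peaked at about 19 N and the final picture matches the expected pose to within about 1.5 mm, but contact on all three balls was judged from the force profile, not checked separately.

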